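Shim the rocking bolt shelf

TASK

The little grey bolt shelf rocks because one of its legs has lost its rubber cap and hangs clear of the bench. With the fingertips, push the orange wedge along the bench, thin end first, under that bare leg until it is snug and the shelf can no longer rock, but stop before you shove the shelf along or jack it out of level; then press down firmly on the deck right above that leg to check that it stands firm, and come away. Do not grip or lift anything, and leave the other parts where they lie.

Things in the scene. Friction and masses are not known exactly. Their poses are not given: they have to be found in the camera images.
- shelf: Loose grey steel bench shelf, 204 x 304 mm (x, y), deck surface 125 mm up, about 2.4 kg, standing level on three rubber caps. Origin at bench height below its centre, z up. Legs 25 x 25 mm at x = +/-87.5, y = +/-137.5 mm; the one at +x, +y is bare: 2 to 3 N on its corner rocks the shelf. A block with six bolts (to 171 mm up) is fixed on the deck at the opposite corner. Lower board 49 mm up.
- bare_leg (a point): Centre of the square 25 mm lower end of the leg without a rubber cap; it hangs 9 mm above the bench. Axes as the shelf's. The wedge lies on the shelf's +y side and goes in under the leg roughly along the shelf's -y.
- leg_top (a point): The point on the deck surface right above the bare leg, where to press: 125 mm above the bench, 14 mm inside two edges of the deck. Nothing lies within 80 mm of it.
- wedge: Loose orange plastic wedge flat on the bench, 140 x 50 mm (x, y), 0.1 kg: 19 mm high at the thick end (x = -70 mm, upright face to push), 3 mm at the thin end (x = +70), even slope; x starts roughly towards the leg. Origin: centre of underside. Slides at under 1 N; meets the leg 30 mm ahead of the origin; in the next few mm the push climbs to 8 N or so, then the shelf slides too. Stays where left.
- gasket: Bystander: silvery copper gasket ring, 48 mm across, 3 mm thick, loose on the shelf's deck. Origin at the centre of its underside.
- wing_nut: Bystander: small brass wing nut, 50 mm over the wings, 22 mm high, loose on the bench on the robot's side of the wedge. Origin at the centre of its underside.
- torque_head: Bystander: blue anodized open-end torque wrench head, 95 mm long, 34 mm wide, 16 mm high, loose on the bench beyond the wedge. Origin on its underside near its middle, x towards its jaw.
- vise: Obstacle: small dark green cast-iron bench vise bolted to the bench to the right of the shelf, about 240 mm long (its x), 140 mm wide, 150 mm high, gripping a round 70 mm steel blank flange. Origin at bench height below its body.
Things that resemble listed ones, but are neither listed nor needed, are in the scene too. Of the things shaped like the wedge, the orange one is meant.

How it is judged:
By the outcome, as a careful person would: the job done as asked, in the order asked, and still so for the second after the job is handed in, with the robot touching nothing.
It also fails if it takes over 51 s, if anything falls off the work surface, if the arm or the gripper's body presses on something with over 40 N, if the wrist force passes 120 N, or if a joint passes its speed limit or range.

ROBOT

A 6-joint arm with a two-finger parallel gripper is mounted at the origin on the work surface. World frame = base frame: x ahead of the robot, y to its left, z up, the work surface at z = 0. Lengths are in m, angles in degrees, forces in N, time in s.
With the tool pointing down it reaches from about 0.375 to 0.9 m from the base axis. Payload 3.1 kg.
Tool frame: the origin (TCP) lies at the very end of the fingers, on their centre line; the grasp point (between the pads) lies bot.grip_point_offset behind it (bot.grip_point_offset is the distance from the TCP to the grasp point, in m); z points along the fingers, y is the line along which they close (so a half turn about z gives the same grasp; the last joint's range is limited). The gripper opens to 87 mm and grips with 3 to 60 N. Pads are 19 mm wide; open, the fingers measure 117 mm over their backs; the gripper's body (75 mm by 190 mm) begins 51 mm behind the grasp point.
Start: joints at [-82.363, 30.224, 82.088, -0, 67.689, -10.227], TCP at [0.192, -0.595, 0.198] pointing down, gripper open.
Joint ranges: [-176.69, 176.69], [-43.24, 126.21], [12.49, 139.97], [-82, 262], [0, 151.66], [-163.58, 163.58]. Speed limits (degrees/s): [159.86, 159.86, 180, 180, 180, 180].

INTERFACE

Orientations are given as a 3x3 rotation matrix whose columns are the frame's x, y, z axes.
In Python, from rig import bot, viewer, ticket gives the robot as it stands.
- The arm moves only by the tool servo_tool, never from a script. Its argument "targets" is a list of rows, each an object with "offset": the shift along the tool's x, y, z in m, a list of three; "dr": the turn, a rotation vector about the tool's x, y, z in degrees, a list of three. In form: [{"offset": [x, y, z], "dr": [ax, ay, az]}, ...]. A call has 1 to 20 rows; each row is the pose to reach, as a shift and turn from the pose commanded when the call began, along the tool's axes at that moment; what a row does not reach only later rows make up. A row lasts 1/12 s, in which the tool goes at most 41.7 mm and 7.16 degrees, less where a joint would pass 70% of its speed; a pose out of reach is approached as far as the arm can. A call with a gripper value outside its range is refused whole. "gripper" is the gripper command: -1 is fully open, 1 is shut, values between are in proportion, set as the call begins (left out, the last holds). The fingers move at their own pace and stop on an object; the grip force is fixed at half the most. Time passes only in rows, so rows that repeat a pose let the fingers close. It gives the time, the measured TCP pose, the force, the opening and the grip force at its end, in the units of the state.
- bot.read_state(): the state, without advancing time (a new reading comes with each control period).
- viewer.capture(name): name is "scene" or "top"; returns a dict with "color" (480x640x3 uint8, red, green, blue), "camera_matrix" (3x3 intrinsics, pixels), "R" (3x3) and "t" (3): a world point X has camera coordinates R X + t. Camera axes: x right, y down, z forward; pixel columns grow to the right and rows downward; lengths in m; the calibration is good to about 2 mm. A picture is of the moment at which its call begins. There is no depth.
- ticket.hand_in(): hands the job in; it is judged then, once.
The state is a dict: "time_s": time; "joint_positions": joint angles; "qvel": joint speeds; "tau": joint torques, N m; "position": TCP position; "tcp_rot": TCP orientation; "force": force on the tool from outside, world axes, zero at the start; "moment": the same for the moment, N m; "opening": opening from 0.0 (shut) to 1.0 (fully open); "grasp_force": force on a finger pad.
Only numpy, scipy, OpenCV 4.12 (cv2) and the standard library are available. Lean on these libraries where they do the work, as an engineer would, in place of code of your own. Each camera call takes 0.05 s, during which the arm holds its last target. There are 200 camera calls.

## Working session

There is one attempt and no reset: what is moved stays moved. The work goes in short steps, Python scripts to look and compute and a tool call to move; the robot and the scene stay as the last step left them, time stands still between calls to the robot, and variables do not carry over. Pictures are saved under pics/ and viewed, at most 10 in all, crops included, and the job is handed in when it is done.

Besides the shell and the picture viewer there is one more tool, called after ">>>" by a JSON object that holds its "api" and its "payload", one argument or row to a line. servo_tool: Moves the arm, as the interface text tells. Its arguments: {"type":"object","properties":{"targets":{"type":"array"},"gripper":{"type":"number"}},"required":["targets"]}

```bash
mkdir -p pics; cat > h.py <<'E'
import numpy as np, cv2
from rig import bot, viewer, ticket
def cap(n,f):
    c=viewer.capture(n); cv2.imwrite('pics/'+f,c['color'][:,:,::-1]); np.savez(f'{n}.npz',K=c['camera_matrix'],R=c['R'],t=c['t']); return c
def cam(n):
    d=np.load(n+'.npz'); return d['K'],d['R'],d['t']
def at_z(n,uv,z):
    K,R,t=cam(n); d=R.T@np.linalg.solve(K,[*uv,1]); o=-R.T@t; return o+d*(z-o[2])/d[2]
def proj(n,X):
    K,R,t=cam(n); p=K@(R@np.array(X)+t); return p[:2]/p[2]
def tri(a,b):
    A=[];B=[]
    for n,uv in (('scene',a),('top',b)):
        K,R,t=cam(n); d=R.T@np.linalg.solve(K,[*uv,1]); d/=np.linalg.norm(d); P=np.eye(3)-np.outer(d,d); A.append(P);B.append(P@(-R.T@t))
    return np.linalg.lstsq(np.vstack(A),np.hstack(B),rcond=None)[0]
E
python3 - <<'E'
from h import *
for n in('scene','top'):
    c=cap(n,n+'1.png'); print(n,-c['R'].T@c['t'],c['R'][2])
s=bot.read_state();print(s['time_s'],s['position'],s['tcp_rot'],s['force'],s['opening'],bot.grip_point_offset)
E
```

```text
scene [1.04015527 0.62087371 0.91443026] [-0.4643458  -0.5663123  -0.68093565]
top [ 0.35993625 -0.0383083   1.28003532] [ 0.11192192 -0.00260671 -0.99371358]
0.1 [ 0.19167156 -0.59416483  0.1973883 ] [[ 9.51786849e-01  3.06760053e-01 -2.51209137e-04]
 [ 3.06759974e-01 -9.51785072e-01  1.86966654e-03]
 [ 3.34441901e-04 -1.85658493e-03 -9.99998221e-01]] [-0.14100375 -0.24529554  0.65367718] 1.003992705448298 0.0187
```

View pics/scene1.png

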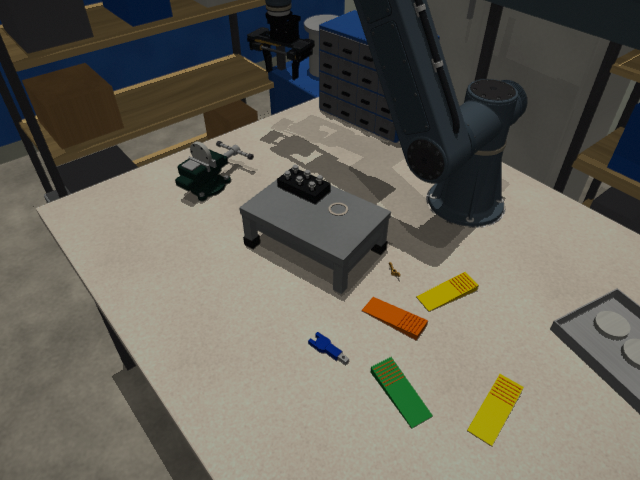

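View pics/top1.png

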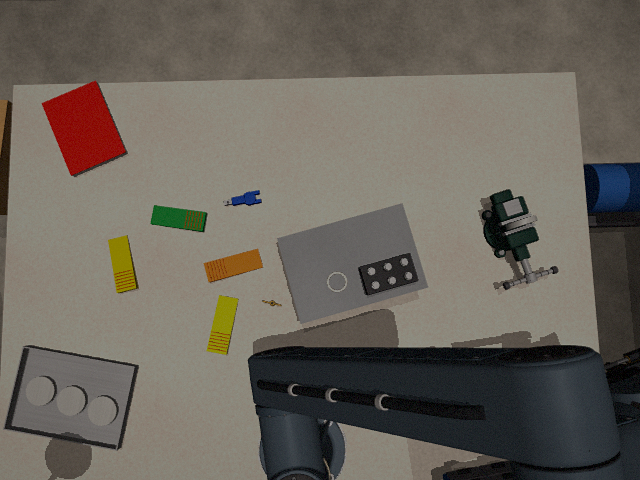

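Scene view: the bare leg (340,285) is under the deck corner nearest the camera, and the orange wedge is at (395,317) with its ribbed thick end on the right. Top view: the same deck corner is at (278,239), the wedge spans (207,272) to (262,259) with the thin end toward the shelf, and the wing nut is at (271,302). The blue torque head is at (243,199).

```bash
cat > m.py <<'E'
from h import *
from scipy.optimize import minimize, least_squares
def wedge_mask(n,f):
    hsv=cv2.cvtColor(cv2.imread('pics/'+f),cv2.COLOR_BGR2HSV)
    m=((hsv[...,0]>=4)&(hsv[...,0]<=17)&(hsv[...,1]>170)&(hsv[...,2]>90)).astype('uint8')
    k,l,s,_=cv2.connectedComponentsWithStats(m); i=1+np.argmax(s[1:,4]); return (l==i).astype('uint8'),s[i]
W=np.array([[x,y,z] for x,zt in((-.07,.019),(.07,.003)) for y in(-.025,.025) for z in(0,zt)])
def tf(p,P):
    c,s=np.cos(p[2]),np.sin(p[2]); return np.asarray(P)@np.array([[c,s,0],[-s,c,0],[0,0,1]])+[p[0],p[1],0]
def fit_wedge(files,p0):
    M={n:cv2.resize(wedge_mask(n,f)[0],None,fx=4,fy=4,interpolation=cv2.INTER_NEAREST) for n,f in files.items()}
    def cost(p):
        e=0
        for n,m in M.items():
            q=np.array([proj(n,X) for X in tf(p,W)]); h=cv2.convexHull(((q+.5)*4-.5).astype('float32'))
            im=np.zeros_like(m); cv2.fillConvexPoly(im,np.round(h*16).astype('int32'),1,shift=4); e+=(im!=m).sum()/m.sum()
        return e
    sim=np.array([p0]*4)+np.vstack([np.zeros(3),np.diag([.01,.01,.1])])
    r=minimize(cost,p0,method='Nelder-Mead',options=dict(initial_simplex=sim,xatol=1e-4,fatol=1e-4)); return r.x,r.fun
D=np.array([[.102,.152,.125],[.102,-.152,.125],[-.102,-.152,.125],[-.102,.152,.125]])
def fit_shelf(pix,files,p0):
    obs={}
    for n,c in pix.items():
        g=cv2.cvtColor(cv2.imread('pics/'+files[n]),cv2.COLOR_BGR2GRAY)
        obs[n]=cv2.cornerSubPix(g,np.array(c,'float32').reshape(-1,1,2),(4,4),(-1,-1),(3,50,.01)).reshape(-1,2)
    fun=lambda p:np.concatenate([np.ravel([proj(n,X) for X in tf(p,D)[:len(obs[n])]]-obs[n]) for n in obs])
    r=least_squares(fun,p0); return r.x,r.fun.reshape(-1,2),obs
E
python3 - <<'E'
from m import *
F={'scene':'scene1.png','top':'top1.png'}
for n in F: print(wedge_mask(n,F[n])[1])
a=at_z('top',(207,272),.01);b=at_z('top',(261.5,259),.002);c=(a+b)/2
p0=[c[0],c[1],np.arctan2(*(b-a)[[1,0]])];print(p0)
wp,e=fit_wedge(F,p0);print('wedge',wp,np.degrees(wp[2]),e)
for f in F: print(f,fit_wedge({f:F[f]},wp))
pix={'top':[(278,239),(402,204),(427,288),(301,323)],'scene':[(344,254),(241,210),(287,170),(390,213)]}
# scene order: +x+y, +x-y, -x-y(hidden by block?), -x+y
c=at_z('top',(352,263),.125)
sp,r,o=fit_shelf(pix,F,[c[0],c[1],np.radians(15)]);print('shelf',sp,np.degrees(sp[2]));print(r.round(1));print(o)
print(tri(o['scene'][0],o['top'][0]),tri(o['scene'][3],o['top'][3]))
print('leg',tf(sp,[[.0875,.1375,.009]]),'wedge in shelf frame',tf([0,0,-sp[2]],[[wp[0]-sp[0],wp[1]-sp[1],0]]),np.degrees(wp[2]-sp[2]))
E
```

```text
[ 362  297   66   39 1093]
[ 204  249   58   33 1055]
[np.float64(0.4526075354984181), np.float64(0.1625160823812465), np.float64(-1.3543102816282167)]
wedge [ 0.45353044  0.16492723 -1.31457318] -75.31949525856348 0.31669277348746655
scene (array([ 0.44838676,  0.16153711, -1.25967947]), np.float64(0.19499085086916743))
top (array([ 0.45407313,  0.16549469, -1.31631209]), np.float64(0.09324644549763034))
shelf [ 0.4448747  -0.12601813  0.25312333] 14.502898699337644
[[-1.1 -0.5]
 [ 0.1 -0.2]
 [ 0.1  0. ]
 [ 3.1  3.2]
 [-1.8  6.1]
 [-0.6  0.1]
 [ 2.  -1.2]
 [ 0.1 -1.2]]
{'top': array([[277.2719 , 238.36554],
       [401.6799 , 202.58316],
       [427.842  , 286.70435],
       [297.02682, 320.44894]], dtype=float32), 'scene': array([[344.     , 254.     ],
       [238.6781 , 207.42097],
       [288.5965 , 169.20178],
       [390.0925 , 212.31537]], dtype=float32)}
[0.50126808 0.04431255 0.13932058] [0.31553618 0.00220199 0.1296425 ]
leg [[0.49515253 0.02901296 0.009     ]] wedge in shelf frame [[0.08124107 0.27950674 0.        ]] -89.82239395790113
```

```bash
python3 - <<'E'
import cv2,numpy as np
a=cv2.imread('pics/scene1.png')[180:340,220:440]; cv2.imwrite('pics/crop1.png',cv2.resize(a,(770,560),interpolation=cv2.INTER_CUBIC))
E
```

```text
(no output)
```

View pics/crop1.png

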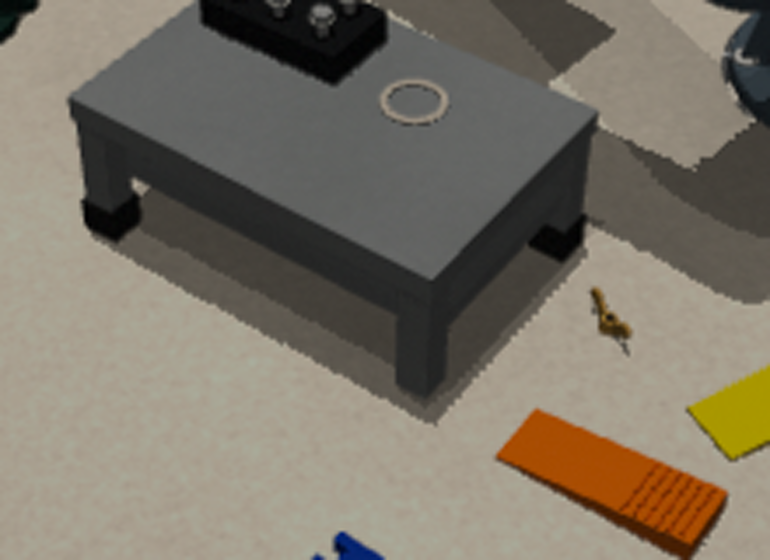

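The crop shows the front deck corner at scene pixel (343.4,260) and the others at (240,208) and (390.6,213). The bare leg's foot is at about (340,293), and the wedge's thin corners are at (373.4,297) and (362,310.6). I'll refit with these.

```bash
sed -i 's/>=4)/>=2)/; s/<=17/<=18/; s/>170)/>140)/; s/>90)/>35)/' m.py
cat >> m.py <<'E'
def edgefit(pix,p0,Dm=D,z=False):
    fun=lambda p:np.concatenate([(proj(n,tf(p,Dm)[i])-uv) for n,i,uv in pix])
    r=least_squares(fun,p0,loss='soft_l1'); return r.x,fun(r.x).reshape(-1,2)
E
python3 - <<'E'
from m import *
F={'scene':'scene1.png','top':'top1.png'}
for n in F: print(wedge_mask(n,F[n])[1])
p0=[.4535,.165,-1.3146]
for fs in (F,{'scene':F['scene']},{'top':F['top']}):
    wp,e=fit_wedge(fs,p0);print('wedge',wp,np.degrees(wp[2]),e)
wp,_=fit_wedge(F,p0)
pix=[('top',0,(278,238.8)),('top',1,(402,204)),('top',2,(427.5,287)),('top',3,(301,323)),('scene',0,(343.4,259.8)),('scene',1,(240,208)),('scene',3,(390.6,213.1))]
for P in (pix,pix[:4],pix[4:]):
    sp,r=edgefit(P,[.4449,-.126,.253]);print('shelf',sp,np.degrees(sp[2]),r.round(1).tolist())
    print('leg',tf(sp,[[.0875,.1375,.009]]),'wedge in shelf',tf([0,0,-sp[2]],[[wp[0]-sp[0],wp[1]-sp[1],0]]),np.degrees(wp[2]-sp[2]))
print(tri(pix[4][2],pix[0][2]),tri(pix[6][2],pix[3][2]))
sp,r=edgefit(pix,[.4449,-.126,.253])
print(proj('scene',tf(sp,[[.1,.15,.009]])[0]))
for n,uv in(('wing',(271,302)),('torq',(243,199))): print(n,at_z('top',uv,.01))
np.save('sp.npy',sp);np.save('wp.npy',wp)
E
```

```text
[  23   64  101   85 5451]
[  63   86   49   83 1242]
wedge [ 1.0494686  -1.30498857 -0.21408179] -12.26598282636209 2.0
wedge [-1.98946296 -0.67388889  9.32243704] 534.1362969986648 1.0
wedge [ 0.46250284  0.16561315 -1.31259955] -75.20641434586513 1.926177536231884
shelf [ 0.44315564 -0.1258806   0.25236457] 14.459424528573027 [[-1.9, -0.3], [-0.2, -0.9], [0.4, 0.6], [-1.0, 1.3], [-0.6, 0.0], [-1.3, -0.7], [0.1, -2.2]]
leg [[0.49355108 0.0291123  0.009     ]] wedge in shelf [[ 0.29269126 -1.29315229  0.        ]] -26.72540735493512
shelf [ 0.44358537 -0.12733628  0.25182421] 14.428464267141319 [[-1.2, -0.5], [0.5, -1.1], [1.0, 0.4], [-0.4, 1.1]]
leg [[0.49406456 0.02762937 0.009     ]] wedge in shelf [[ 0.29333652 -1.2914771   0.        ]] -26.694447093503406
shelf [ 0.44349019 -0.12276488  0.24714708] 14.160484535387575 [[-0.2, 1.0], [-0.6, -0.3], [1.0, -1.2]]
leg [[0.49469362 0.03196298 0.009     ]] wedge in shelf [[ 0.29834764 -1.29454678  0.        ]] -26.426467361749665
[0.50224154 0.04399912 0.12206773] [ 0.30784145 -0.00496931  0.11858339]
[341.09404696 294.24686479]
wing [0.35828533 0.07071592 0.01      ]
torq [0.62260092 0.13855074 0.01      ]
```

```bash
python3 - <<'E'
s=open('m.py').read()
s=s.replace("    k,l,s,_=","    u,v=np.round(proj(n,HINT)).astype(int); z=np.zeros_like(m); z[max(v-45,0):v+45,max(u-45,0):u+45]=1; m*=z\n    k,l,s,_=")
s=s.replace("def wedge_mask","HINT=[.4535,.165,.008]\ndef wedge_mask")
open('m.py','w').write(s)
E
python3 - <<'E'
from m import *
F={'scene':'scene1.png','top':'top1.png'}
p0=[.4535,.165,-1.3146]
for n in F: print(wedge_mask(n,F[n])[1])
for fs in (F,{'scene':F['scene']},{'top':F['top']}):
    wp,e=fit_wedge(fs,p0);print('wedge',wp,np.degrees(wp[2]),e)
    if fs is F: np.save('wp.npy',wp); w=wp
sp=np.load('sp.npy')
print('wedge in shelf',tf([0,0,-sp[2]],[[w[0]-sp[0],w[1]-sp[1],0]]),np.degrees(w[2]-sp[2]))
leg=tf(sp,[[.0875,.1375,.0]])[0]
print('leg in wedge',tf([0,0,-w[2]],[leg-[w[0],w[1],0]]))
print('thick face',tf(w,[[-.07,0,0]]))
E
```

```text
[ 362  297   66   43 1250]
[ 204  249   59   33 1106]
wedge [ 0.45356025  0.16499594 -1.31343649] -75.25436739776036 0.12132820976491863
wedge [ 0.45200461  0.1647006  -1.30914245] -75.00833696727327 0.05655
wedge [ 0.45424467  0.16511738 -1.315921  ] -75.39671945116041 0.04775090415913201
wedge in shelf [[0.08270527 0.27906496 0.        ]] -89.71379192633339
leg in wedge [[0.14158715 0.00408752 0.        ]]
thick face [[0.43574328 0.23269051 0.        ]]
```

```bash
cat >> m.py <<'E'
def off(X,yaw=None):
    s=bot.read_state();R=np.array(s['tcp_rot']);o=R.T@(np.array(X)-s['position']);r=None
    if yaw is not None:
        from scipy.spatial.transform import Rotation as Ro
        c,q=np.cos(np.radians(yaw)),np.sin(np.radians(yaw)); T=np.array([[c,q,0],[q,-c,0],[0,0,-1]])
        r=Ro.from_matrix(R.T@T).as_rotvec(degrees=True).round(2)
    print(o.round(4),r)
E
python3 - <<'E'
from m import *
off([.45,-.3,.3],40);off([.426,.271,.2],104.7)
E
```

```text
[ 0.3361 -0.2009 -0.1021] [ -0.1   -0.04 -22.14]
[ 0.4884 -0.7516 -0.0011] [-7.000e-02 -1.000e-01 -8.684e+01]
```

>>> {"api": "servo_tool", "payload": {
  "targets": [
    {"offset": [0.336,-0.201,-0.102],"dr": [0,0,-22]},
    {"offset": [0.336,-0.201,-0.102],"dr": [0,0,-22]},
    {"offset": [0.336,-0.201,-0.102],"dr": [0,0,-22]},
    {"offset": [0.336,-0.201,-0.102],"dr": [0,0,-22]},
    {"offset": [0.336,-0.201,-0.102],"dr": [0,0,-40]},
    {"offset": [0.336,-0.201,-0.102],"dr": [0,0,-40]},
    {"offset": [0.336,-0.201,-0.102],"dr": [0,0,-60]},
    {"offset": [0.336,-0.201,-0.102],"dr": [0,0,-60]},
    {"offset": [0.336,-0.201,-0.102],"dr": [0,0,-60]},
    {"offset": [0.336,-0.201,-0.102],"dr": [0,0,-86.8]},
    {"offset": [0.488,-0.752,-0.102],"dr": [0,0,-86.8]},
    {"offset": [0.488,-0.752,-0.102],"dr": [0,0,-86.8]},
    {"offset": [0.488,-0.752,-0.102],"dr": [0,0,-86.8]},
    {"offset": [0.488,-0.752,-0.102],"dr": [0,0,-86.8]},
    {"offset": [0.488,-0.752,-0.102],"dr": [0,0,-86.8]},
    {"offset": [0.488,-0.752,-0.102],"dr": [0,0,-86.8]},
    {"offset": [0.488,-0.752,-0.102],"dr": [0,0,-86.8]},
    {"offset": [0.488,-0.752,-0.102],"dr": [0,0,-86.8]},
    {"offset": [0.488,-0.752,-0.102],"dr": [0,0,-86.8]},
    {"offset": [0.488,-0.752,-0.102],"dr": [0,0,-86.8]}
  ],
  "gripper": 1
}}

```text
time_s: 1.77
position: [0.4313, 0.1178, 0.3001]
tcp_rot: [[-0.253, 0.967, -0.0], [0.967, 0.253, -0.0], [0.0, -0.0, -1.0]]
force: [1.4, 0.4, -0.0]
opening: 0.004
grasp_force: 0.0
```

```bash
python3 - <<'E'
from m import *
s=bot.read_state();print(s['time_s'],s['position'],s['joint_positions'])
off([.426,.271,.15],104.7)
off([.426,.271,.009],104.7)
E
```

```text
1.7667 [0.43125034 0.11777582 0.30014837] [ 8.99583047e-01  9.07602467e+00  9.81410956e+01 -1.70014011e-03
  7.27972606e+01 -1.37495044e+01]
[0.1496 0.0337 0.1501] [-0.01 -0.   -0.05]
[0.1496 0.0337 0.2911] [-0.01 -0.   -0.05]
```

>>> {"api": "servo_tool", "payload": {
  "targets": [
    {"offset": [0.14,0.03,0.03],"dr": [0,0,0]},
    {"offset": [0.14,0.03,0.03],"dr": [0,0,0]},
    {"offset": [0.14,0.03,0.15],"dr": [0,0,0]},
    {"offset": [0.14,0.03,0.15],"dr": [0,0,0]},
    {"offset": [0.14,0.03,0.15],"dr": [0,0,0]},
    {"offset": [0.14,0.03,0.15],"dr": [0,0,0]},
    {"offset": [0.14,0.03,0.15],"dr": [0,0,0]},
    {"offset": [0.14,0.03,0.15],"dr": [0,0,0]},
    {"offset": [0.14,0.03,0.15],"dr": [0,0,0]},
    {"offset": [0.14,0.03,0.15],"dr": [0,0,0]}
  ]
}}

```text
time_s: 2.6
position: [0.4273, 0.2587, 0.152]
tcp_rot: [[-0.252, 0.968, 0.004], [0.968, 0.252, 0.001], [0.0, 0.004, -1.0]]
force: [-0.1, -0.3, -0.2]
opening: 0.007
grasp_force: 0.0
```

```bash
python3 - <<'E'
from m import *
off([.426,.271,.009],104.7)
s=bot.read_state();print(s['time_s'],s['position'],s['joint_positions'],s['force'])
F={'scene':'scene2.png','top':'top2.png'}
for n in F: cap(n,F[n])
E
```

```text
[0.0122 0.0013 0.143 ] [ 0.22 -0.   -0.08]
2.6 [0.42727955 0.25866737 0.15203211] [ 1.83563168e+01  2.44049521e+01  1.02833669e+02 -1.22102721e-02
  5.25438050e+01  3.74867607e+00] [-0.07847573 -0.29304326 -0.18521763]
```

View pics/scene2.png

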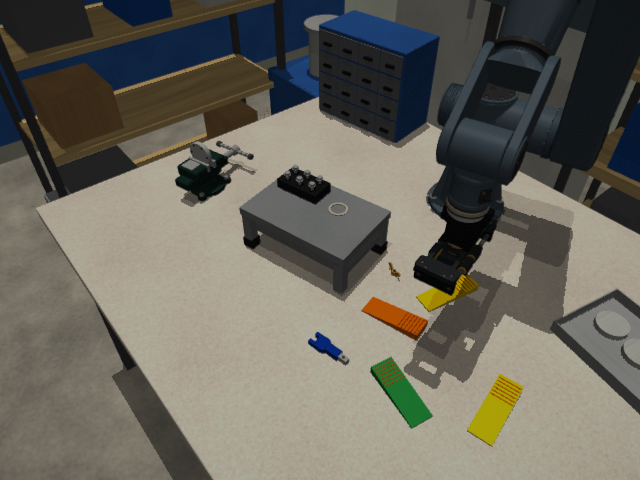

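The gripper, with its fingers shut, hangs clear above the bench behind the wedge's thick end at (428,325). Nothing has been disturbed. Next I descend.

>>> {"api": "servo_tool", "payload": {
  "targets": [
    {"offset": [0.012,0.001,0.04],"dr": [0,0,0]},
    {"offset": [0.012,0.001,0.08],"dr": [0,0,0]},
    {"offset": [0.012,0.001,0.11],"dr": [0,0,0]},
    {"offset": [0.012,0.001,0.13],"dr": [0,0,0]},
    {"offset": [0.012,0.001,0.142],"dr": [0,0,0]},
    {"offset": [0.012,0.001,0.142],"dr": [0,0,0]},
    {"offset": [0.012,0.001,0.142],"dr": [0,0,0]},
    {"offset": [0.012,0.001,0.142],"dr": [0,0,0]}
  ]
}}

```text
time_s: 3.37
position: [0.425, 0.2709, 0.0095]
tcp_rot: [[-0.253, 0.968, 0.003], [0.968, 0.253, 0.001], [0.0, 0.003, -1.0]]
force: [-0.1, 0.8, 0.1]
opening: 0.004
grasp_force: 0.0
```

```bash
python3 - <<'E'
from m import *
s=bot.read_state();print(s['time_s'],s['position'],s['force'])
w=np.load('wp.npy'); print('tcp in wedge',tf([0,0,-w[2]],[np.array(s['position'])-[w[0],w[1],0]]))
E
```

```text
3.3667 [0.42495811 0.27090931 0.0095489 ] [-0.06523052  0.78933205  0.09402094]
tcp in wedge [[-0.10970521 -0.0007022   0.0095489 ]]
```

>>> {"api": "servo_tool", "payload": {
  "targets": [
    {"offset": [-0.012,0,0],"dr": [0,0,0]},
    {"offset": [-0.022,0,0],"dr": [0,0,0]},
    {"offset": [-0.028,0,0],"dr": [0,0,0]},
    {"offset": [-0.034,0,0],"dr": [0,0,0]},
    {"offset": [-0.04,0,0],"dr": [0,0,0]},
    {"offset": [-0.046,0,0],"dr": [0,0,0]},
    {"offset": [-0.052,0,0],"dr": [0,0,0]},
    {"offset": [-0.058,0,0],"dr": [0,0,0]},
    {"offset": [-0.064,0,0],"dr": [0,0,0]},
    {"offset": [-0.07,0,0],"dr": [0,0,0]},
    {"offset": [-0.076,0,0],"dr": [0,0,0]},
    {"offset": [-0.082,0,0],"dr": [0,0,0]},
    {"offset": [-0.088,0,0],"dr": [0,0,0]},
    {"offset": [-0.094,0,0],"dr": [0,0,0]},
    {"offset": [-0.1,0,0],"dr": [0,0,0]},
    {"offset": [-0.105,0,0],"dr": [0,0,0]},
    {"offset": [-0.108,0,0],"dr": [0,0,0]},
    {"offset": [-0.11,0,0],"dr": [0,0,0]},
    {"offset": [-0.11,0,0],"dr": [0,0,0]},
    {"offset": [-0.11,0,0],"dr": [0,0,0]}
  ]
}}

```text
time_s: 5.03
position: [0.4515, 0.1643, 0.0083]
tcp_rot: [[-0.253, 0.967, -0.0], [0.967, 0.253, 0.0], [0.0, -0.0, -1.0]]
force: [-0.8, 0.3, 0.1]
opening: 0.005
grasp_force: 0.0
```

```bash
python3 - <<'E'
import m
from m import *
F={'scene':'scene3.png','top':'top3.png'}
for n in F: cap(n,F[n])
s=bot.read_state();p=np.array(s['position']);print(s['time_s'],p,s['force'])
w0=np.load('wp.npy'); d=np.array([np.cos(w0[2]),np.sin(w0[2])])
g=w0.copy(); g[:2]=p[:2]+d*.08; m.HINT[:2]=list(g[:2])
for fs in (F,{'scene':F['scene']}):
    w,e=fit_wedge(fs,g);print(w,np.degrees(w[2]),e)
    sp=np.load('sp.npy');leg=tf(sp,[[.0875,.1375,0]])[0]
    print('leg,tcp in wedge',tf([0,0,-w[2]],[leg-[w[0],w[1],0],p-[w[0],w[1],0]]))
E
```

```text
5.1333 [0.45138845 0.16449915 0.00824835] [-0.43717721 -0.35994484  0.38118811]
[ 0.46307347  0.14104151 -1.49683786] -85.7624921724609 4.0066146881287725
leg,tcp in wedge [[ 0.11387525  0.02212372  0.        ]
 [-0.02425693 -0.00991977  0.00824835]]
[ 0.45953506  0.14263856 -1.35423525] -77.591964479338 1.6170918367346938
leg,tcp in wedge [[ 0.11818362  0.00882783  0.        ]
 [-0.02310046 -0.00325909  0.00824835]]
```

View pics/scene3.png

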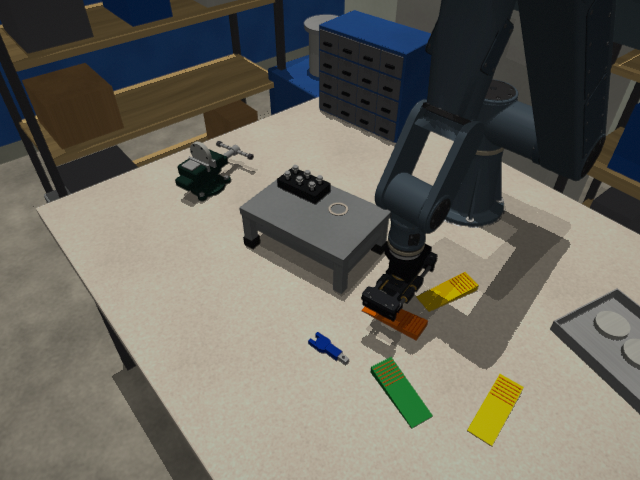

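```bash
python3 - <<'E'
from h import *
s=bot.read_state();p=np.array(s['position'])
for n in('scene','top'): print(n,proj(n,p),proj(n,p+[0,0,.1]))
a=cv2.imread('pics/scene3.png')[230:350,340:460]; b=cv2.imread('pics/top3.png')[190:310,170:290]
cv2.imwrite('pics/crop3.png',np.hstack([cv2.resize(x,(400,400),interpolation=cv2.INTER_CUBIC) for x in(a,b)]))
E
```

```text
scene [393.77160574 314.93800432] [398.40011237 284.84739711]
top [233.45420754 265.9094464 ] [226.59949271 263.00306978]
```

View pics/crop3.png

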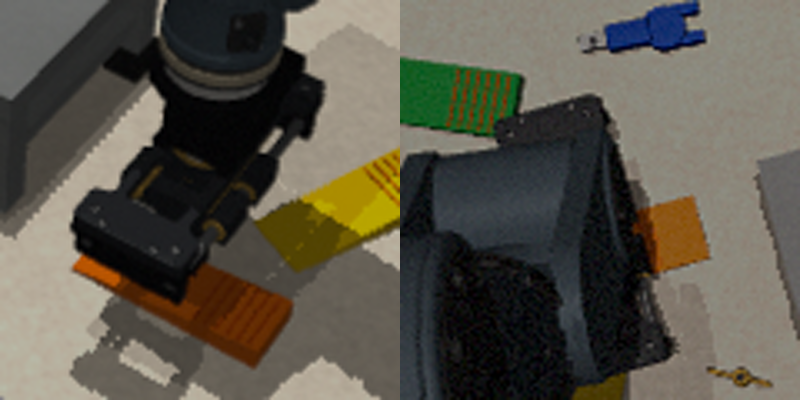

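The wedge has not moved: its thin end is still at top (260,249)–(263,268) and its thick end at scene (428,320). The reported TCP, though, is in the middle of the wedge. I need to find out whether the fingers are really shut and at the reported height.

```bash
python3 - <<'E'
from h import *
s=bot.read_state();p=np.array(s['position']);R=np.array(s['tcp_rot'])
print(s['opening'],s['grasp_force'],s['force'],s['joint_positions'])
for nm,o in dict(bodyA=(.0375,.095,-.07),bodyB=(-.0375,.095,-.07),openL=(.0095,.058,0),openL2=(-.0095,.058,0),shutL=(.0095,.015,0),bodyC=(.0375,-.095,-.07)).items():
    for n,c,k in(('scene',(340,230),400/120),('top',(170,190),400/120)):
        q=proj(n,p+R@np.array(o)); print(nm,n,q.round(1),'crop',((q-c)*k).round(0))
E
```

```text
0.005807883298085032 0.0 [-0.43717721 -0.35994484  0.38118811] [ 6.66323520e+00  3.86406541e+01  1.10889602e+02  4.06322670e-03
  3.04736324e+01 -8.02381892e+00]
bodyA scene [389.7 331.8] crop [166. 339.]
bodyA top [203.5 230.4] crop [112. 135.]
bodyB scene [358.2 314.5] crop [ 61. 282.]
bodyB top [233.6 221.9] crop [212. 106.]
openL scene [384.2 334.1] crop [147. 347.]
openL top [223.9 245.1] crop [180. 184.]
openL2 scene [376.6 330. ] crop [122. 333.]
openL2 top [231.1 243. ] crop [204. 177.]
shutL scene [394.1 321.3] crop [180. 304.]
shutL top [228.3 261.3] crop [194. 238.]
bodyC scene [433.  275.4] crop [310. 151.]
bodyC top [223.9 306.7] crop [180. 389.]
```

```bash
python3 - <<'E'
from h import *
def P(nm,p,yaw,os):
    c,q=np.cos(np.radians(yaw)),np.sin(np.radians(yaw));R=np.array([[c,q,0],[q,-c,0],[0,0,-1]])
    for o in os: print(nm,o,proj('scene',np.array(p)+R@np.array(o)).round(1))
P('s1',[.1917,-.5942,.1974],17.86,[(0,.058,0),(0,.0435,0),(0,-.058,0),(0,-.0435,0),(.0375,.095,-.07),(.0375,-.095,-.07)])
P('s2',[.4273,.2587,.152],104.6,[(0,0,0),(.0375,.095,-.07),(-.0375,.095,-.07)])
a=cv2.imread('pics/scene1.png')[0:110,230:340]; b=cv2.imread('pics/scene2.png')[210:320,390:500]
cv2.imwrite('pics/crop4.png',np.hstack([cv2.resize(x,(400,400),interpolation=cv2.INTER_CUBIC) for x in(a,b)]))
E
```

```text
s1 (0, 0.058, 0) [266.4  77.2]
s1 (0, 0.0435, 0) [270.2  78.4]
s1 (0, -0.058, 0) [297.3  86.6]
s1 (0, -0.0435, 0) [293.3  85.4]
s1 (0.0375, 0.095, -0.07) [247.3  56.8]
s1 (0.0375, -0.095, -0.07) [299.8  72. ]
s2 (0, 0, 0) [444.  291.7]
s2 (0.0375, 0.095, -0.07) [446.  308.1]
s2 (-0.0375, 0.095, -0.07) [407.7 288.9]
```

View pics/crop4.png

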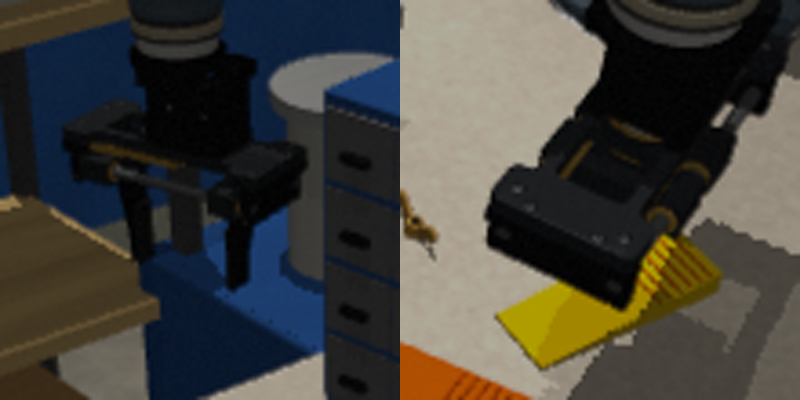

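In the start picture the open fingertips are at (294.6,79.2) and (269.9,72), but the reported pose puts them about 7 px lower. The true tips are therefore roughly 3 cm above the reported TCP, so they passed over the wedge without touching it. I'll work out the offset, back off, and find the bench gently by contact.

```bash
python3 - <<'E'
from h import *
c,q=np.cos(np.radians(17.86)),np.sin(np.radians(17.86));R=np.array([[c,q,0],[q,-c,0],[0,0,-1]])
p=np.array([.1917,-.5942,.1974])
for dz in(0,.02,.03,.04): print(dz,proj('scene',p+R@[0,-.05,-dz]).round(1),proj('scene',p+R@[0,.05,-dz]).round(1))
E
```

```text
0 [295.1  85.9] [268.5  77.9]
0.02 [294.9  79.7] [268.1  71.7]
0.03 [294.8  76.5] [267.8  68.6]
0.04 [294.7  73.3] [267.6  65.4]
```

>>> {"api": "servo_tool", "payload": {
  "targets": [
    {"offset": [0.03,0,0],"dr": [0,0,0]},
    {"offset": [0.06,0,0],"dr": [0,0,0]},
    {"offset": [0.09,0,0],"dr": [0,0,0]},
    {"offset": [0.11,0,0],"dr": [0,0,0]},
    {"offset": [0.115,0,0],"dr": [0,0,0]},
    {"offset": [0.115,0,0.006],"dr": [0,0,0]},
    {"offset": [0.115,0,0.01],"dr": [0,0,0]},
    {"offset": [0.115,0,0.01],"dr": [0,0,0]},
    {"offset": [0.115,0,0.01],"dr": [0,0,0]}
  ]
}}

```text
time_s: 5.88
position: [0.4223, 0.2744, -0.0023]
tcp_rot: [[-0.252, 0.968, -0.001], [0.968, 0.252, -0.001], [-0.0, -0.002, -1.0]]
force: [0.2, -0.0, -0.8]
opening: 0.004
grasp_force: 0.0
```

Reported z is −2 mm with no contact, which confirms an offset of about 20 mm. I'll descend slowly.

>>> {"api": "servo_tool", "payload": {
  "targets": [
    {"offset": [0,0,0.003],"dr": [0,0,0]},
    {"offset": [0,0,0.006],"dr": [0,0,0]},
    {"offset": [0,0,0.008],"dr": [0,0,0]},
    {"offset": [0,0,0.009],"dr": [0,0,0]},
    {"offset": [0,0,0.01],"dr": [0,0,0]},
    {"offset": [0,0,0.01],"dr": [0,0,0]}
  ]
}}

```text
time_s: 6.38
position: [0.4223, 0.2755, -0.0119]
tcp_rot: [[-0.253, 0.967, -0.0], [0.967, 0.253, -0.0], [-0.0, -0.0, -1.0]]
force: [0.7, 0.3, 0.3]
opening: 0.008
grasp_force: 0.0
```

>>> {"api": "servo_tool", "payload": {
  "targets": [
    {"offset": [0,0,0.001],"dr": [0,0,0]},
    {"offset": [0,0,0.002],"dr": [0,0,0]},
    {"offset": [0,0,0.003],"dr": [0,0,0]},
    {"offset": [0,0,0.003],"dr": [0,0,0]}
  ]
}}

```text
time_s: 6.72
position: [0.4223, 0.2756, -0.0149]
tcp_rot: [[-0.253, 0.967, -0.0], [0.967, 0.253, -0.0], [-0.0, -0.0, -1.0]]
force: [-0.2, -0.2, 0.4]
opening: 0.005
grasp_force: 0.0
```

>>> {"api": "servo_tool", "payload": {
  "targets": [
    {"offset": [0,0,0.001],"dr": [0,0,0]},
    {"offset": [0,0,0.002],"dr": [0,0,0]},
    {"offset": [0,0,0.003],"dr": [0,0,0]},
    {"offset": [0,0,0.003],"dr": [0,0,0]}
  ]
}}

```text
time_s: 7.05
position: [0.4223, 0.2755, -0.0179]
tcp_rot: [[-0.253, 0.967, -0.0], [0.967, 0.253, -0.0], [-0.0, -0.0, -1.0]]
force: [0.4, 0.5, -0.4]
opening: 0.003
grasp_force: 0.0
```

>>> {"api": "servo_tool", "payload": {
  "targets": [
    {"offset": [0,0,0.001],"dr": [0,0,0]},
    {"offset": [0,0,0.002],"dr": [0,0,0]},
    {"offset": [0,0,0.002],"dr": [0,0,0]}
  ]
}}

```text
time_s: 7.3
position: [0.4223, 0.2755, -0.0199]
tcp_rot: [[-0.253, 0.967, -0.0], [0.967, 0.253, -0.0], [-0.0, -0.0, -1.0]]
force: [-0.2, 0.3, 0.2]
opening: 0.003
grasp_force: 0.0
```

>>> {"api": "servo_tool", "payload": {
  "targets": [
    {"offset": [0,0,0.001],"dr": [0,0,0]},
    {"offset": [0,0,0.002],"dr": [0,0,0]},
    {"offset": [0,0,0.002],"dr": [0,0,0]}
  ]
}}

```text
time_s: 7.55
position: [0.4223, 0.2755, -0.0219]
tcp_rot: [[-0.253, 0.967, -0.0], [0.967, 0.253, -0.0], [-0.0, -0.0, -1.0]]
force: [1.2, 0.7, -0.1]
opening: 0.003
grasp_force: 0.0
```

>>> {"api": "servo_tool", "payload": {
  "targets": [
    {"offset": [0,0,0.001],"dr": [0,0,0]},
    {"offset": [0,0,0.002],"dr": [0,0,0]},
    {"offset": [0,0,0.002],"dr": [0,0,0]}
  ]
}}

```text
time_s: 7.8
position: [0.4224, 0.2756, -0.0238]
tcp_rot: [[-0.253, 0.967, -0.0], [0.967, 0.253, -0.0], [-0.0, -0.0, -1.0]]
force: [-0.2, 0.4, 0.6]
opening: 0.007
grasp_force: 0.0
```

>>> {"api": "servo_tool", "payload": {
  "targets": [
    {"offset": [0,0,0.001],"dr": [0,0,0]},
    {"offset": [0,0,0.002],"dr": [0,0,0]},
    {"offset": [0,0,0.002],"dr": [0,0,0]}
  ]
}}

```text
time_s: 8.05
position: [0.4224, 0.2756, -0.024]
tcp_rot: [[-0.253, 0.967, 0.001], [0.967, 0.253, 0.0], [0.0, 0.001, -1.0]]
force: [-1.7, -1.3, 16.3]
opening: 0.005
grasp_force: 8.2
```

>>> {"api": "servo_tool", "payload": {
  "targets": [
    {"offset": [0,0,0.001],"dr": [0,0,0]},
    {"offset": [0,0,0.002],"dr": [0,0,0]},
    {"offset": [0,0,0.002],"dr": [0,0,0]}
  ]
}}

```text
time_s: 8.3
position: [0.4224, 0.2756, -0.024]
tcp_rot: [[-0.254, 0.967, 0.002], [0.967, 0.254, 0.0], [0.0, 0.002, -1.0]]
force: [-5.1, -1.7, 33.4]
opening: 0.006
grasp_force: 16.6
```

The bench is at reported z = −24 mm. I'll raise to about 8 mm true height and push.

>>> {"api": "servo_tool", "payload": {
  "targets": [
    {"offset": [0,0,-0.012],"dr": [0,0,0]},
    {"offset": [0,0,-0.012],"dr": [0,0,0]},
    {"offset": [-0.012,0,-0.012],"dr": [0,0,0]},
    {"offset": [-0.022,0,-0.012],"dr": [0,0,0]},
    {"offset": [-0.028,0,-0.012],"dr": [0,0,0]},
    {"offset": [-0.033,0,-0.012],"dr": [0,0,0]},
    {"offset": [-0.038,0,-0.012],"dr": [0,0,0]},
    {"offset": [-0.043,0,-0.012],"dr": [0,0,0]},
    {"offset": [-0.048,0,-0.012],"dr": [0,0,0]},
    {"offset": [-0.053,0,-0.012],"dr": [0,0,0]},
    {"offset": [-0.058,0,-0.012],"dr": [0,0,0]},
    {"offset": [-0.063,0,-0.012],"dr": [0,0,0]},
    {"offset": [-0.068,0,-0.012],"dr": [0,0,0]},
    {"offset": [-0.073,0,-0.012],"dr": [0,0,0]},
    {"offset": [-0.078,0,-0.012],"dr": [0,0,0]},
    {"offset": [-0.083,0,-0.012],"dr": [0,0,0]},
    {"offset": [-0.088,0,-0.012],"dr": [0,0,0]},
    {"offset": [-0.09,0,-0.012],"dr": [0,0,0]},
    {"offset": [-0.09,0,-0.012],"dr": [0,0,0]}
  ]
}}

```text
time_s: 9.88
position: [0.4454, 0.188, -0.0157]
tcp_rot: [[-0.252, 0.968, 0.0], [0.968, 0.252, -0.0], [-0.0, 0.0, -1.0]]
force: [-0.0, -0.1, -0.1]
opening: 0.007
grasp_force: 0.0
```

```bash
cat > look.py <<'E'
import m,sys
from m import *
k=sys.argv[1]; F={'scene':f'scene{k}.png','top':f'top{k}.png'}
for n in F: cap(n,F[n])
s=bot.read_state();p=np.array(s['position']);print(s['time_s'],p,s['force'])
w0=np.load('wp.npy'); d=np.array([np.cos(w0[2]),np.sin(w0[2])])
g=w0.copy(); g[:2]=p[:2]+d*.08; m.HINT[:2]=list(g[:2])
sp=np.load('sp.npy');leg=tf(sp,[[.0875,.1375,0]])[0]
for n in F: print(n,wedge_mask(n,F[n])[1],proj(n,tf(g,[[.07,0,.003]])[0]))
w,e=fit_wedge({'scene':F['scene']},g);print(w,np.degrees(w[2]),e)
print('leg,tcp in wedge',tf([0,0,-w[2]],[leg-[w[0],w[1],0],p-[w[0],w[1],0]]))
E
python3 look.py 5
```

```text
9.9833 [ 0.44525075  0.18839253 -0.01572729] [ 0.17180131  0.04610476 -0.05831294]
scene [341 286  43  30 577] [346.87507411 291.75178141]
top [231 243  52  31 951] [281.22842396 252.32096131]
[ 0.48119077  0.0583653  -1.29830084] -74.3871588945502 1.0288128249566724
leg,tcp in wedge [[ 0.03150023  0.00403121  0.        ]
 [-0.13490226  0.00038104 -0.01572729]]
```

View pics/scene5.png

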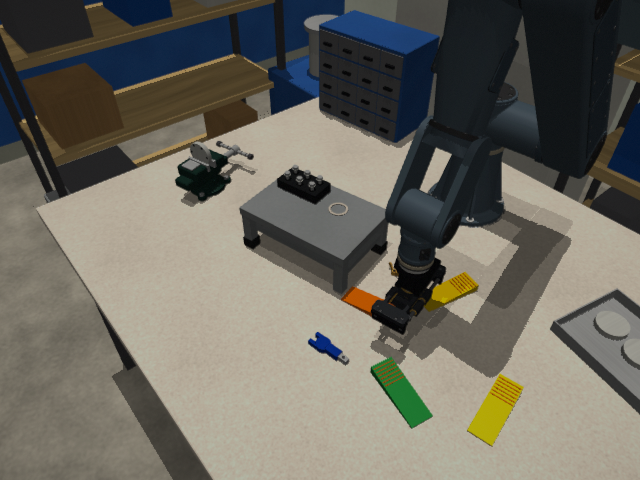

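The wedge now slides properly. Its thin end is at scene (343,298), still short of the leg foot at (341,290), and its heading is unchanged. Nothing else has moved. Contact is about 56 mm further, so I'll push 46 mm and then creep.

>>> {"api": "servo_tool", "payload": {
  "targets": [
    {"offset": [-0.003,0.0,0],"dr": [0,0,0]},
    {"offset": [-0.007,0.0,0],"dr": [0,0,0]},
    {"offset": [-0.011,0.0,0],"dr": [0,0,0]},
    {"offset": [-0.015,0.0,0],"dr": [0,0,0]},
    {"offset": [-0.019,0.0,0],"dr": [0,0,0]},
    {"offset": [-0.023,0.0,0],"dr": [0,0,0]},
    {"offset": [-0.027,0.0,0],"dr": [0,0,0]},
    {"offset": [-0.031,0.0,0],"dr": [0,0,0]},
    {"offset": [-0.035,0.0,0],"dr": [0,0,0]},
    {"offset": [-0.038,0.0,0],"dr": [0,0,0]},
    {"offset": [-0.041,0.0,0],"dr": [0,0,0]},
    {"offset": [-0.043,0.0,0],"dr": [0,0,0]},
    {"offset": [-0.045,0.0,0],"dr": [0,0,0]},
    {"offset": [-0.046,0.0,0],"dr": [0,0,0]},
    {"offset": [-0.046,0.0,0],"dr": [0,0,0]}
  ]
}}

```text
time_s: 11.23
position: [0.4569, 0.1438, -0.0158]
tcp_rot: [[-0.253, 0.967, 0.0], [0.967, 0.253, -0.0], [-0.0, -0.0, -1.0]]
force: [-0.1, -0.5, -0.2]
opening: 0.006
grasp_force: 0.0
```

```bash
python3 - <<'E'
from m import *
for n in('scene','top'): cap(n,n+'6.png')
s=bot.read_state();p=np.array(s['position']);w=np.load('wp.npy');d=np.array([np.cos(w[2]),np.sin(w[2])])
sp=np.load('sp.npy');leg=tf(sp,[[.0875,.1375,0]])[0]
g=np.array([*(p[:2]+.08*d),w[2]]); print(s['time_s'],p,s['force'],tf([0,0,-g[2]],[leg-[g[0],g[1],0]]))
a=cv2.imread('pics/scene6.png')[220:340,300:420]; b=cv2.imread('pics/top6.png')[190:310,220:340]
cv2.imwrite('pics/crop6.png',np.hstack([cv2.resize(x,(400,400),interpolation=cv2.INTER_CUBIC) for x in(a,b)]))
E
```

```text
11.3333 [ 0.45682847  0.14396544 -0.01575991] [ 0.40868143 -0.05190943  0.19752585] [[0.04041743 0.0062798  0.        ]]
```

View pics/crop6.png

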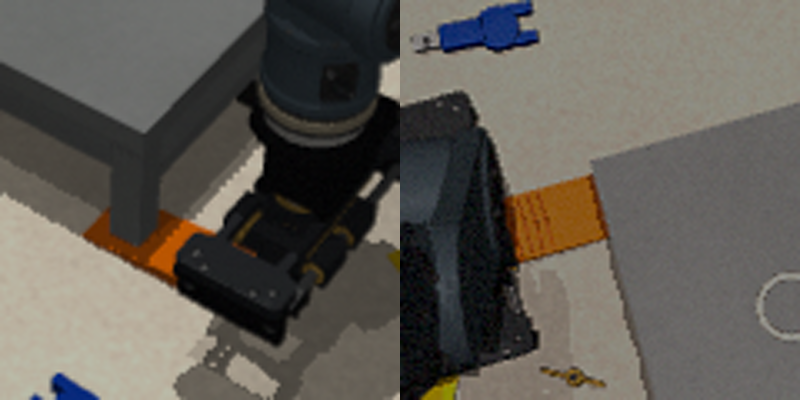

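The wedge's thin end has passed under the bare leg, and the leg stands well within its width at crop (135,240). The shelf and bystanders are unmoved. I'll creep from here, watching the force.

>>> {"api": "servo_tool", "payload": {
  "targets": [
    {"offset": [-0.001,0.0,0],"dr": [0,0,0]},
    {"offset": [-0.002,0.0,0],"dr": [0,0,0]},
    {"offset": [-0.003,0.0,0],"dr": [0,0,0]},
    {"offset": [-0.004,0.0,0],"dr": [0,0,0]},
    {"offset": [-0.005,0.0,0],"dr": [0,0,0]},
    {"offset": [-0.005,0.0,0],"dr": [0,0,0]}
  ]
}}

```text
time_s: 11.83
position: [0.4582, 0.139, -0.0157]
tcp_rot: [[-0.253, 0.967, 0.0], [0.967, 0.253, -0.0], [-0.0, 0.0, -1.0]]
force: [0.2, 0.7, -0.9]
opening: 0.007
grasp_force: 0.1
```

>>> {"api": "servo_tool", "payload": {
  "targets": [
    {"offset": [-0.001,0.0,0],"dr": [0,0,0]},
    {"offset": [-0.002,0.0,0],"dr": [0,0,0]},
    {"offset": [-0.002,0.0,0],"dr": [0,0,0]}
  ]
}}

```text
time_s: 12.08
position: [0.4587, 0.1371, -0.0157]
tcp_rot: [[-0.253, 0.967, 0.0], [0.967, 0.253, -0.0], [-0.0, 0.0, -1.0]]
force: [0.2, -0.7, 0.3]
opening: 0.006
grasp_force: 0.1
```

>>> {"api": "servo_tool", "payload": {
  "targets": [
    {"offset": [-0.001,0.0,0],"dr": [0,0,0]},
    {"offset": [-0.001,0.0,0],"dr": [0,0,0]}
  ]
}}

```text
time_s: 12.25
position: [0.4589, 0.1361, -0.0158]
tcp_rot: [[-0.253, 0.967, -0.0], [0.967, 0.253, -0.0], [-0.0, -0.0, -1.0]]
force: [0.2, 0.4, -0.3]
opening: 0.002
grasp_force: 0.1
```

>>> {"api": "servo_tool", "payload": {
  "targets": [
    {"offset": [-0.001,0.0,0],"dr": [0,0,0]},
    {"offset": [-0.001,0.0,0],"dr": [0,0,0]}
  ]
}}

```text
time_s: 12.42
position: [0.4591, 0.1352, -0.0158]
tcp_rot: [[-0.253, 0.967, -0.0], [0.967, 0.253, -0.0], [-0.0, -0.0, -1.0]]
force: [-0.2, 1.3, -1.0]
opening: 0.005
grasp_force: 0.1
```

>>> {"api": "servo_tool", "payload": {
  "targets": [
    {"offset": [-0.001,0.0,0],"dr": [0,0,0]},
    {"offset": [-0.001,0.0,0],"dr": [0,0,0]}
  ]
}}

```text
time_s: 12.58
position: [0.4594, 0.1342, -0.0158]
tcp_rot: [[-0.253, 0.967, -0.0], [0.967, 0.253, -0.0], [-0.0, -0.0, -1.0]]
force: [-0.2, 1.0, 0.1]
opening: 0.005
grasp_force: 0.1
```

>>> {"api": "servo_tool", "payload": {
  "targets": [
    {"offset": [-0.001,0.0,0],"dr": [0,0,0]},
    {"offset": [-0.001,0.0,0],"dr": [0,0,0]}
  ]
}}

```text
time_s: 12.75
position: [0.4596, 0.1333, -0.0158]
tcp_rot: [[-0.253, 0.967, -0.0], [0.967, 0.253, -0.0], [0.0, -0.0, -1.0]]
force: [-0.9, 1.5, -0.5]
opening: 0.008
grasp_force: 0.2
```

>>> {"api": "servo_tool", "payload": {
  "targets": [
    {"offset": [-0.001,0.0,0],"dr": [0,0,0]},
    {"offset": [-0.001,0.0,0],"dr": [0,0,0]}
  ]
}}

```text
time_s: 12.92
position: [0.4597, 0.1325, -0.0158]
tcp_rot: [[-0.253, 0.968, -0.0], [0.968, 0.253, 0.0], [0.0, -0.0, -1.0]]
force: [-0.3, 1.7, 0.4]
opening: 0.002
grasp_force: 0.8
```

>>> {"api": "servo_tool", "payload": {
  "targets": [
    {"offset": [-0.001,0.0,0],"dr": [0,0,0]},
    {"offset": [-0.001,0.0,0],"dr": [0,0,0]}
  ]
}}

```text
time_s: 13.08
position: [0.4597, 0.1318, -0.0158]
tcp_rot: [[-0.253, 0.968, -0.001], [0.968, 0.253, 0.0], [0.001, -0.001, -1.0]]
force: [-0.6, 3.5, 1.2]
opening: 0.002
grasp_force: 2.1
```

>>> {"api": "servo_tool", "payload": {
  "targets": [
    {"offset": [-0.0007,0.0,0],"dr": [0,0,0]},
    {"offset": [-0.0007,0.0,0],"dr": [0,0,0]}
  ]
}}

```text
time_s: 13.25
position: [0.4596, 0.1314, -0.0158]
tcp_rot: [[-0.253, 0.968, -0.001], [0.968, 0.253, 0.001], [0.001, -0.001, -1.0]]
force: [-1.3, 5.9, 0.6]
opening: 0.005
grasp_force: 3.1
```

>>> {"api": "servo_tool", "payload": {
  "targets": [
    {"offset": [-0.0005,0.0,0],"dr": [0,0,0]},
    {"offset": [-0.0005,0.0,0],"dr": [0,0,0]}
  ]
}}

```text
time_s: 13.42
position: [0.4596, 0.1311, -0.0157]
tcp_rot: [[-0.253, 0.968, -0.001], [0.968, 0.253, 0.001], [0.001, -0.001, -1.0]]
force: [-1.8, 6.5, 0.8]
opening: 0.006
grasp_force: 3.8
```

Force has climbed to about 6.7 N over the last 2–3 mm, so the wedge is snug. I'll back off and rise.

>>> {"api": "servo_tool", "payload": {
  "targets": [
    {"offset": [0.008,0.0,0],"dr": [0,0,0]},
    {"offset": [0.025,0.0,0],"dr": [0,0,0]},
    {"offset": [0.035,0.0,-0.03],"dr": [0,0,0]},
    {"offset": [0.035,0.0,-0.07],"dr": [0,0,0]},
    {"offset": [0.035,0.0,-0.11],"dr": [0,0,0]},
    {"offset": [0.035,0.0,-0.15],"dr": [0,0,0]},
    {"offset": [0.035,0.0,-0.185],"dr": [0,0,0]},
    {"offset": [0.035,0.0,-0.185],"dr": [0,0,0]},
    {"offset": [0.035,0.0,-0.185],"dr": [0,0,0]}
  ]
}}

```text
time_s: 14.17
position: [0.4534, 0.1642, 0.1715]
tcp_rot: [[-0.254, 0.967, 0.007], [0.967, 0.254, 0.0], [-0.002, 0.006, -1.0]]
force: [0.1, 0.0, -0.7]
opening: 0.002
grasp_force: 0.0
```

```bash
python3 - <<'E'
import m
from m import *
F={n:n+'7.png' for n in('scene','top')}
for n in F: cap(n,F[n])
sp=np.load('sp.npy');X=tf(sp,[[.088,.138,.15-.024]])[0];print(X);off(X,104.7)
# shelf shift between scene1 and scene7 by phase correlation, deck region
for n,(x,y,w,h) in dict(scene=(235,165,120,60),top=(330,200,100,100)).items():
    a,b=[cv2.cvtColor(cv2.imread(f'pics/{n}{k}.png'),cv2.COLOR_BGR2GRAY)[y:y+h,x:x+w].astype('float32') for k in(1,7)]
    print(n,cv2.phaseCorrelate(a,b,cv2.createHanningWindow((w,h),cv2.CV_32F)))
w=np.load('wp.npy');d=np.array([np.cos(w[2]),np.sin(w[2])]);g=[.4596+.08*d[0],.1311+.08*d[1],w[2]]
print(tf([0,0,-g[2]],[tf(sp,[[.0875,.1375,0]])[0]-[g[0],g[1],0]]))
E
```

```text
[0.49391039 0.02972131 0.126     ]
[-0.1407  0.0078  0.0427] [-0.07  0.02 -0.02]
scene ((0.07218423757078796, -0.022088473358618188), 0.9512158952818976)
top ((-0.0494979024721971, 0.05268348692698055), 1.0158105443954468)
[[0.02727027 0.00687416 0.        ]]
```

View pics/scene7.png

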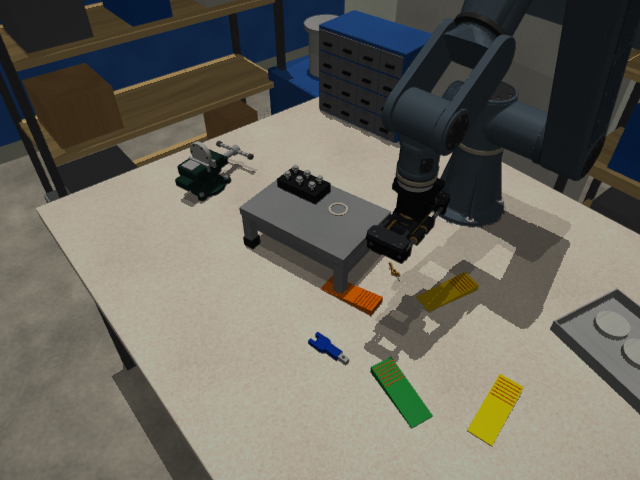

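The wedge sits under the leg, running from about (323,285) to (382,303). The shelf has not moved (image shift under 0.1 px) and the bystanders are in place. Next I go over the leg top.

>>> {"api": "servo_tool", "payload": {
  "targets": [
    {"offset": [-0.04,0.002,0],"dr": [0,0,0]},
    {"offset": [-0.08,0.004,0],"dr": [0,0,0]},
    {"offset": [-0.12,0.007,0.01],"dr": [0,0,0]},
    {"offset": [-0.14,0.008,0.03],"dr": [0,0,0]},
    {"offset": [-0.14,0.008,0.045],"dr": [0,0,0]},
    {"offset": [-0.14,0.008,0.05],"dr": [0,0,0]},
    {"offset": [-0.14,0.008,0.05],"dr": [0,0,0]},
    {"offset": [-0.14,0.008,0.05],"dr": [0,0,0]}
  ]
}}

```text
time_s: 14.93
position: [0.4934, 0.0313, 0.1182]
tcp_rot: [[-0.254, 0.967, -0.003], [0.967, 0.254, 0.001], [0.001, -0.003, -1.0]]
force: [1.0, 0.3, 0.5]
opening: 0.006
grasp_force: 0.0
```

```bash
python3 - <<'E'
from m import *
sp=np.load('sp.npy');X=tf(sp,[[.088,.138,.125-.024]])[0];off(X,104.7);print(bot.read_state()['position'])
E
```

```text
[-0.0017  0.0001  0.0172] [-0.18 -0.08 -0.  ]
[0.49343935 0.03130894 0.1181587 ]
```

>>> {"api": "servo_tool", "payload": {
  "targets": [
    {"offset": [-0.001,0.0,0.004],"dr": [0,0,0]},
    {"offset": [-0.001,0.0,0.008],"dr": [0,0,0]},
    {"offset": [-0.001,0.0,0.011],"dr": [0,0,0]},
    {"offset": [-0.001,0.0,0.013],"dr": [0,0,0]},
    {"offset": [-0.001,0.0,0.014],"dr": [0,0,0]},
    {"offset": [-0.001,0.0,0.015],"dr": [0,0,0]},
    {"offset": [-0.001,0.0,0.015],"dr": [0,0,0]}
  ]
}}

```text
time_s: 15.52
position: [0.495, 0.0298, 0.1042]
tcp_rot: [[-0.253, 0.967, 0.0], [0.967, 0.253, 0.0], [-0.0, 0.0, -1.0]]
force: [-0.2, -0.3, -0.2]
opening: 0.006
grasp_force: 0.0
```

>>> {"api": "servo_tool", "payload": {
  "targets": [
    {"offset": [0,0.0,0.001],"dr": [0,0,0]},
    {"offset": [0,0.0,0.002],"dr": [0,0,0]},
    {"offset": [0,0.0,0.002],"dr": [0,0,0]}
  ]
}}

```text
time_s: 15.77
position: [0.4949, 0.0297, 0.1022]
tcp_rot: [[-0.253, 0.967, -0.0], [0.967, 0.253, 0.0], [0.0, -0.0, -1.0]]
force: [-0.5, 0.3, -0.1]
opening: 0.004
grasp_force: 0.0
```

>>> {"api": "servo_tool", "payload": {
  "targets": [
    {"offset": [0,0.0,0.001],"dr": [0,0,0]},
    {"offset": [0,0.0,0.001],"dr": [0,0,0]}
  ]
}}

```text
time_s: 15.93
position: [0.495, 0.0297, 0.1012]
tcp_rot: [[-0.253, 0.967, 0.0], [0.967, 0.253, -0.0], [-0.0, 0.0, -1.0]]
force: [-0.3, -0.1, -0.0]
opening: 0.008
grasp_force: 0.0
```

>>> {"api": "servo_tool", "payload": {
  "targets": [
    {"offset": [0,0.0,0.001],"dr": [0,0,0]},
    {"offset": [0,0.0,0.001],"dr": [0,0,0]}
  ]
}}

```text
time_s: 16.1
position: [0.4951, 0.0297, 0.1011]
tcp_rot: [[-0.253, 0.967, 0.0], [0.967, 0.253, -0.0], [-0.0, 0.0, -1.0]]
force: [-2.5, 0.6, 6.2]
opening: 0.005
grasp_force: 3.5
```

>>> {"api": "servo_tool", "payload": {
  "targets": [
    {"offset": [0,0.0,0.001],"dr": [0,0,0]},
    {"offset": [0,0.0,0.001],"dr": [0,0,0]}
  ]
}}

```text
time_s: 16.27
position: [0.4951, 0.0297, 0.101]
tcp_rot: [[-0.253, 0.967, 0.001], [0.967, 0.253, -0.0], [-0.0, 0.001, -1.0]]
force: [-3.6, 0.8, 14.1]
opening: 0.009
grasp_force: 7.1
```

>>> {"api": "servo_tool", "payload": {
  "targets": [
    {"offset": [0,0.0,0.001],"dr": [0,0,0]},
    {"offset": [0,0.0,0.001],"dr": [0,0,0]}
  ]
}}

```text
time_s: 16.43
position: [0.4952, 0.0298, 0.1009]
tcp_rot: [[-0.253, 0.967, 0.001], [0.967, 0.253, -0.0], [-0.001, 0.001, -1.0]]
force: [-4.6, -0.3, 22.0]
opening: 0.005
grasp_force: 10.7
```

The leg stands firm: the deck moved only about 0.2 mm at 22 N. I'll hold briefly, then lift straight off.

>>> {"api": "servo_tool", "payload": {
  "targets": [
    {"offset": [0,0.0,0.0005],"dr": [0,0,0]},
    {"offset": [0,0.0,0.0005],"dr": [0,0,0]},
    {"offset": [0,0.0,0.0005],"dr": [0,0,0]},
    {"offset": [0,0.0,0.0005],"dr": [0,0,0]},
    {"offset": [0,0.0,0.0005],"dr": [0,0,0]},
    {"offset": [0,0.0,0.0005],"dr": [0,0,0]},
    {"offset": [0,0.0,0.0005],"dr": [0,0,0]},
    {"offset": [0,0.0,0.0005],"dr": [0,0,0]}
  ]
}}

```text
time_s: 17.1
position: [0.4952, 0.0298, 0.1008]
tcp_rot: [[-0.254, 0.967, 0.002], [0.967, 0.254, -0.0], [-0.001, 0.002, -1.0]]
force: [-4.8, 1.2, 24.8]
opening: 0.006
grasp_force: 12.3
```

>>> {"api": "servo_tool", "payload": {
  "targets": [
    {"offset": [0,0,-0.002],"dr": [0,0,0]},
    {"offset": [0,0,-0.006],"dr": [0,0,0]},
    {"offset": [0,0,-0.02],"dr": [0,0,0]},
    {"offset": [0,0,-0.05],"dr": [0,0,0]},
    {"offset": [0,0,-0.09],"dr": [0,0,0]},
    {"offset": [0.04,0,-0.12],"dr": [0,0,0]},
    {"offset": [0.08,0,-0.15],"dr": [0,0,0]},
    {"offset": [0.12,0,-0.15],"dr": [0,0,0]},
    {"offset": [0.16,0,-0.15],"dr": [0,0,0]},
    {"offset": [0.2,0,-0.15],"dr": [0,0,0]},
    {"offset": [0.2,0,-0.15],"dr": [0,0,0]},
    {"offset": [0.2,0,-0.15],"dr": [0,0,0]}
  ]
}}

```text
time_s: 18.1
position: [0.4431, 0.2256, 0.2477]
tcp_rot: [[-0.258, 0.966, -0.0], [0.966, 0.258, 0.0], [0.0, -0.0, -1.0]]
force: [-0.0, 0.2, 0.4]
opening: 0.006
grasp_force: 0.0
```

```bash
python3 - <<'E'
import m
from m import *
F={n:n+'8.png' for n in('scene','top')}
for n in F: cap(n,F[n])
s=bot.read_state();print(s['time_s'],s['position'],s['force'])
for n,(x,y,w,h) in dict(scene=(235,165,150,110),top=(330,200,100,100)).items():
    a,b=[cv2.cvtColor(cv2.imread(f'pics/{n}{k}.png'),cv2.COLOR_BGR2GRAY)[y:y+h,x:x+w].astype('float32') for k in(1,8)]
    print(n,cv2.phaseCorrelate(a,b,cv2.createHanningWindow((w,h),cv2.CV_32F)))
m.HINT[:2]=[.475,.075]
print([wedge_mask('scene',f'scene{k}.png')[1] for k in(7,8)])
E
```

```text
18.2 [0.44427486 0.22280414 0.24742957] [-0.0758257  -0.00176981 -0.12865734]
scene ((0.04557725791467249, -0.05565635387543466), 0.942817264397939)
top ((-0.016739051754044, 0.02159033148873135), 1.037751078414917)
[array([321, 276,  62,  40, 922], dtype=int32), array([321, 276,  62,  40, 921], dtype=int32)]
```

The shelf and wedge are unmoved after the press, and the arm is clear.

```bash
python3 -c "
from rig import ticket; print(ticket.hand_in())"
```

```text
the job is handed in; nothing more can be done
None
```

I pushed the orange wedge snug under the bare leg (about 6.7 N) and pressed the deck above it with about 25 N; it held firm, the pictures show no shift of the shelf, and I came away clear and handed in at about 18 s.

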